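# Clamp a stuck spice jar with a ratchet squeeze clamp

### The arm

A 6-joint arm with a two-finger parallel gripper is mounted at the origin on a cart in front of the work surface, level with it; the furniture and walls round the work are solid. World frame = base frame: x ahead of the robot, y to its left, z up, the work surface at z = 0. Lengths are in m, angles in degrees, forces in N, time in s.
With the tool pointing down it reaches from about 0.25 to 0.8 m from the base axis. Payload 8.5 kg.
Tool frame: the origin (TCP) lies between the finger pads; the fingertips stand 25 mm ahead of it and the grasp point (between the pads) lies 6 mm ahead of it (ctrl.tip_extent is the distance from the TCP to the fingertips, in m); z points along the fingers, y is the direction in which the jaws open and shut (so a half turn about z gives the same grasp; the last joint's range is limited). The gripper opens to 85 mm and grips with 20 to 120 N. Pads are 22 mm wide; open, the fingers measure 114 mm over their backs; the gripper's body (76 mm by 85 mm) begins 54 mm behind the grasp point. The pads swing forward as they close: fully open they stand 13 mm farther back than shut.
Start: joints at [65.604, 13.648, -0.773, 75.585, 0, 90], TCP at [0.217, 0.478, 0.256] pointing down, gripper open.
Joint ranges: [-152.45, 152.45], [-59.26, 108.67], [-65.41, 83.53], [-104.44, 129.93], [-82.83, 76.93], [-180, 180]. Speed limits (degrees/s): [127.2, 127.2, 159.86, 180, 180, 180].

### API

Orientations are given as a 3x3 rotation matrix whose columns are the frame's x, y, z axes.
In Python, from rig import ctrl, imaging gives the robot as it stands. The module is installed in compiled form; this text tells all that it offers.
- The arm moves only by the shell command python3 -m inch 'ROWS'. ROWS is JSON, one flat list of numbers, 5 for each row, row after row: the shift along the tool's x, y, z in mm, then the turn about the tool's z in rad, then the finger opening in mm, from 0 to 85.4. In form: [tx, ty, tz, roll, gripper, tx, ty, tz, roll, gripper, ...]. A call has exactly 8 rows; each row is the pose to reach, as a shift and turn from the pose commanded when the call began, along the tool's axes at that moment; what a row does not reach only later rows make up. A row lasts 1/12 s, in which the tool goes at most 41.7 mm and 7.16 degrees, less where a joint would pass 70% of its speed; a pose out of reach is approached as far as the arm can. A call with a gripper value outside its range is refused whole. The fingers move at their own pace and stop on an object; the grip force is fixed at half the most. Time passes only in rows, so rows that repeat a pose let the fingers close, or fill a call up. It gives the time, the measured TCP pose, the force and the opening at its end, in the units of the state.
- ctrl.get_obs(): the state, without advancing time (a new reading comes with each control period).
- imaging.camera(name): name is "side" or "top" or "wrist"; returns a dict with "frame" (400x640x3 uint8, red, green, blue), "fx", "fy", "cx", "cy" (pixels), "world_from_camera" (4x4, takes a point from camera to world coordinates). Camera axes: x right, y up, looking along -z (the intrinsics and any distortion apply to the point x, -y, -z); pixel columns grow to the right and rows downward; lengths in m; the calibration is good to about 2 mm. A picture is of the moment at which its call begins. There is no depth.
- ctrl.hand_in(): hands the job in, once; it reports no verdict.
The state is a dict: "time_s": time; "joints": joint angles; "qd": joint speeds; "joint_efforts": joint torques, N m; "tcp_pos": TCP position; "orientation": TCP orientation; "wrist_force": force on the tool from outside, world axes, zero at the start; "wrist_torque": the same for the moment, N m; "opening": opening from 0.0 (shut) to 1.0 (fully open).
Only numpy, scipy, OpenCV 4.12 (cv2) and the standard library are available. Lean on these libraries where they do the work, as an engineer would, in place of code of your own. Each camera call takes 0.05 s, during which the arm holds its last target. There are 200 camera calls.

### The job

The lid of the black-capped spice jar on the left of the worktop is stuck: stand the jar upright on the narrow raised post of the jar clamp, let go of it, then pump the clamp's red squeeze paddles, squeezing and releasing, until the sprung rubber jaw comes up to the glass and presses the jar snugly into the V-shaped jaw. Finish while still squeezing the paddles, with the jaw springs partly (about half) pressed in, so that I can unscrew the lid; do not squeeze so hard that the springs bottom out and crush the jar. Move the jaw only by the paddles, and leave the other things where they stand.

Things in the scene. Friction and masses are not known exactly. Their poses are not given: they have to be found in the camera images.
- jar: the spice jar: clear glass with a green label and a round black cap (green on top); round, 45 mm across and 105 mm tall, about 0.11 kg; cap from 84 to 105 mm up, as wide as the body. Origin: centre of its underside, z up its axis. It stands at one of three places on the left of the worktop, two dropper bottles at the others.
- bitters_1: small brown dropper bottle, 33 mm across, 102 mm tall; bystander, not to be disturbed. Origin: centre of its underside.
- bitters_2: another small brown dropper bottle, 33 mm across, 102 mm tall; bystander, not to be disturbed. Origin: centre of its underside.
- jigger: double-cone metal measure, 45 mm across, 80 mm tall, on a coaster at the front right; bystander, not to be disturbed. Origin: centre of its underside.
- jar_clamp: jar clamp fixed to the worktop, 262 x 84 mm board. Origin: underside, below the post; z up; its +x runs from post to squeeze grip, about world -y (robot's right). In its frame (mm): round post top 33 across at z 65; fixed V jaw on the -x side (z 83-129), touching a 45 mm jar centred on the post; moving jaw on the +x side, top z 126; toothed bar behind it at z 50.
- seat (a point): centre of the top of the post, 65 mm above the worktop: where the jar's underside centre belongs; axes as the clamp's. The post top is flat and without a rim; the moving jaw slides a jar that stands up to 10 mm off centre home into the V.
- grip (a point): midpoint between the red squeeze paddles, 160 mm along clamp +x from the post, 116 mm above the worktop; axes as the clamp's. Paddles: upright, 28 mm wide along clamp x, z 76 to 140 mm, on a housing with its top at z 76. Outer faces 62 mm apart across clamp y at rest; they close symmetrically to 40 mm and spring back. Pinch from above, closing along clamp y.
- paddle_left: squeeze paddle on the clamp's +y side. Origin: that of the clamp, moving with the paddle.
- paddle_right: squeeze paddle on the clamp's -y side. Origin: that of the clamp, moving with the paddle.
- drive_travel (a joint): how far the gap between the paddles has been squeezed (m): 0 released (62 mm), 0.022 fully squeezed (40 mm). The squeeze takes 3 N when free, about 8 N while the jaw moves, plus the springs' force once the pad presses.
- jaw_travel (a joint): advance of the moving jaw (m), 0 to 0.074, starts at 0 to 0.025; the rubber face is (55 mm - jaw_travel) from a jar centred on the post. Ratchet, 6 mm teeth: on a squeeze the jaw advances as the paddle gap shrinks, less up to 7 mm free play; on release it stays (4 N friction; eases back if its springs push harder).
- clamp_jaw: the moving jaw (upright grey plate) with its toothed bar and sprung pad, to be moved only by the paddles. Origin: that of the clamp, moving with the jaw.
- jaw_pad: the rubber-faced sprung pad of the moving jaw, 44 x 40 mm, middle 106 mm above the worktop. Origin: that of the clamp, moving with the pad.
- pad_face (a point): middle of the pad's rubber face, 106 mm above the worktop.
- pad_spring (a joint): how far the pad is pressed in against its springs (m): 0 free, 0.018 bottomed out; 0.9 N per mm.
Not all that is in view belongs to the job. Leave any purple or turquoise look-alike of the jar alone.

How it is judged (in metres and radians):
On the way, in this order (a step that is already met when the one before it is completed fails the run):
1. the jar stands upright on the post, let go, before the jaw reaches it (horizontal distance between jar and seat below 0.013 m and z of jar in the frame of seat between -0.004 and 0.004 m and angle between jar's own z axis and vertical below 0.1 rad and contact force between each of the fingers, jaw_pad and jar below 0.3 N), for 0.2 s.
2. the sprung jaw, pumped forward, presses on the jar (contact force between jaw_pad and jar above 1 N), for 0.1 s.
At the end, for the whole second after the job is handed in: The jar stands upright on the post within 6 mm of the seat, touched by no finger, pressed into the V jaw by the pad with 3 to 18 N, its springs pressed in 4 to 16.5 mm; the fingers still squeeze the paddles (over 2 N, squeezed by more than 2 mm) (horizontal distance between jar and seat below 0.006 m and z of jar in the frame of seat between -0.005 and 0.005 m and angle between jar's own z axis and vertical below 0.1 rad and contact force between the fingers and jar below 0.3 N and contact force between jaw_pad and jar between 3 and 18 N and value of joint pad_spring between 0.004 and 0.0165 m and value of joint drive_travel above 0.002 m and (contact force between the fingers and paddle_left above 2 N or contact force between the fingers and paddle_right above 2 N) and linear speed of jar below 0.02 m/s); the arm keeps its last pose, push and grip.
It fails at once if the jar is crushed: the jaw presses on it with more than 25 N (contact force between jaw_pad and jar above 25 N).
It fails at once if the jar is tipped over (angle between jar's own z axis and vertical above 0.6 rad).
It fails at once if the jaw is pushed by the robot directly instead of by the paddles (contact force between any of the fingers, the arm and clamp_jaw above 4 N).
It fails at once if a bystander is disturbed (distance of any of bitters_1, bitters_2, jigger from where it was at the start of the episode above 0.03 m or angle between any of bitters_1, bitters_2, jigger's own z axis and vertical above 0.5 rad).
It also fails if it takes over 67 s, if anything falls off the work surface, if the arm or the gripper's body presses on something with over 40 N, if the wrist force passes 120 N, or if a joint passes its speed limit or range.

## Working session

There is one attempt and no reset: what is moved stays moved. The work goes in short steps, Python scripts to look and compute and a shell command to move; the robot and the scene stay as the last step left them, time stands still between calls to the robot, and variables do not carry over. Pictures are saved under pics/ and viewed, about 8 in all and at most 12, crops included, and the job is handed in when it is done.

```bash
mkdir -p pics && cat > h.py <<'E'
import numpy as np, cv2
from rig import ctrl, imaging
def snap(n,f=None):
    c=imaging.camera(n)
    if f: cv2.imwrite('pics/'+f,c['frame'][:,:,::-1])
    return c
def ray(c,u,v):
    d=np.array([(u-c['cx'])/c['fx'],-(v-c['cy'])/c['fy'],-1.]);T=np.array(c['world_from_camera'])
    return T[:3,3],T[:3,:3]@d
def onz(c,u,v,z):
    o,d=ray(c,u,v);return o+d*(z-o[2])/d[2]
def proj(c,p):
    T=np.linalg.inv(np.array(c['world_from_camera']));q=T[:3,:3]@np.array(p)+T[:3,3]
    return c['cx']-c['fx']*q[0]/q[2], c['cy']+c['fy']*q[1]/q[2]
E
python3 - <<'E'
from h import *
t=snap('top','top1.png');s=snap('side','side1.png')
for c in(t,s):print({k:v for k,v in c.items() if k!='frame'})
o=ctrl.get_obs();print(o['tcp_pos'],o['orientation'],o['time_s'],ctrl.tip_extent,o['opening'])
E
```

```text
{'fx': 500.887504452665, 'fy': 500.887504452665, 'cx': 324.98300180569134, 'cy': 206.97899946973448, 'world_from_camera': array([[ 0.00150572,  0.99525661, -0.09727293,  0.3450006 ],
       [-0.99978976,  0.00348741,  0.02020559,  0.15219402],
       [ 0.02044898,  0.09722205,  0.99505262,  1.24874002],
       [ 0.        ,  0.        ,  0.        ,  1.        ]])}
{'fx': 431.59103260898473, 'fy': 431.59103260898473, 'cx': 322.43745144703865, 'cy': 193.95264470114705, 'world_from_camera': array([[-8.99980409e-01,  1.74154154e-01, -3.99631824e-01,
        -2.44677359e-02],
       [-4.35930306e-01, -3.59921892e-01,  8.24876355e-01,
         1.11221256e+00],
       [-1.80598580e-04,  9.16584182e-01,  3.99841725e-01,
         5.59156849e-01],
       [ 0.00000000e+00,  0.00000000e+00,  0.00000000e+00,
         1.00000000e+00]])}
[0.21671534 0.47780767 0.25575589] [[-9.10713173e-01  4.13039055e-01 -5.06067589e-04]
 [ 4.13039364e-01  9.10712408e-01 -1.18066797e-03]
 [-2.67799485e-05 -1.28427571e-03 -9.99999175e-01]] 0.1 0.025 0.9981575249871761
```

View pics/top1.png

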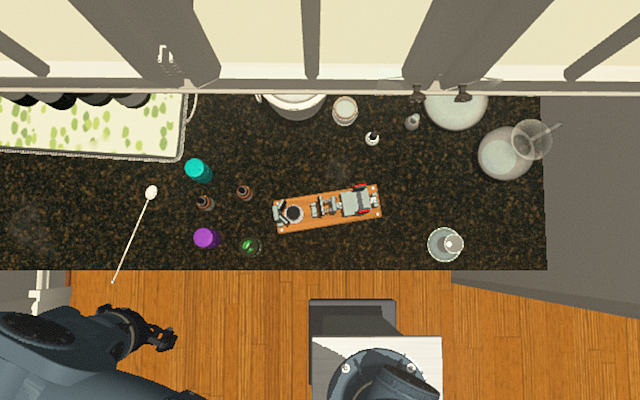

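View pics/side1.png

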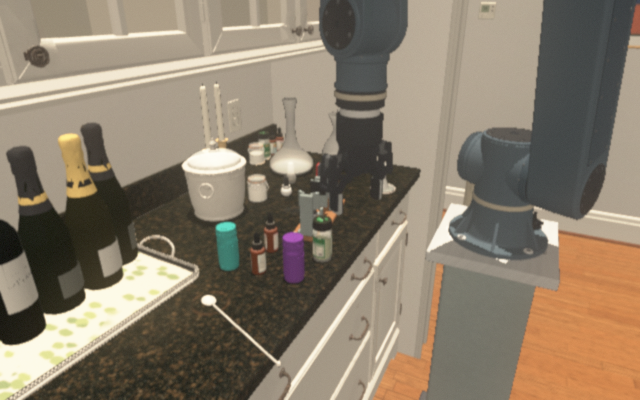

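Candidates (top view): purple jar (206,238), turquoise jar (197,169), black/green-topped jar (250,245), and brown droppers at (205,202) and (245,192). I pick (250,245), which is (322,235) in the side view. Next is a close crop of it and the clamp.

```bash
python3 - <<'E'
from h import *
t=cv2.imread('pics/top1.png');s=cv2.imread('pics/side1.png')
a=cv2.resize(t[175:265,230:390],None,fx=5,fy=5,interpolation=cv2.INTER_CUBIC)
cv2.imwrite('pics/crop1.png',a)
E
```

```text
(no output)
```

View pics/crop1.png

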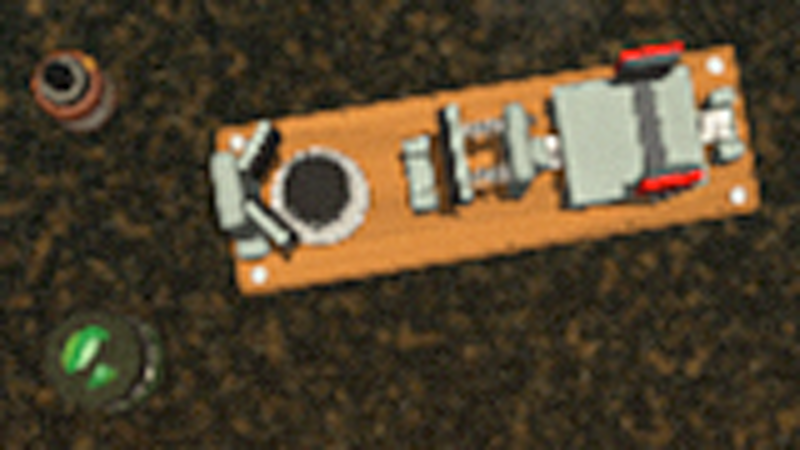

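The crop confirms it: a dark cap with a green top at about (98,360), upright. The post top is at about (318,188), and the red paddles are at (651,50) and (670,182).

```bash
python3 - <<'E'
from h import *
t=snap('top');f=t['frame'];s=snap('side')
hsv=cv2.cvtColor(f,cv2.COLOR_RGB2HSV)
m=cv2.inRange(hsv,(8,130,120),(20,255,255));m[:170]=0;m[250:]=0;m[:,:260]=0;m[:,400:]=0
r=cv2.minAreaRect(cv2.findNonZero(cv2.morphologyEx(m,cv2.MORPH_OPEN,np.ones((2,2)))))
print(r)
B=np.array([onz(t,u,v,.015) for u,v in cv2.boxPoints(r)]);print(B.round(4),B.mean(0))
for i in range(4):
    d=B[(i+1)%4]-B[i];print(np.linalg.norm(d),np.degrees(np.arctan2(d[1],d[0])))
post=onz(t,230+318/5-.4,175+188/5-.4,.065);print('post',post)
P=[onz(t,230+x/5-.4,175+y/5-.4,.14) for x,y in((652,50),(671,182))];print('pads',P,np.linalg.norm(P[0]-P[1]))
g=np.mean(P,0);d=g-post;print('grip',g,'dist',np.linalg.norm(d[:2]),np.degrees(np.arctan2(d[1],d[0])))
j=onz(t,230+98/5-.4,175+361/5-.4,.105);print('jar',j)
# side check
print('side proj jar top/bot',proj(s,[j[0],j[1],.105]),proj(s,[j[0],j[1],0]))
print('side proj post',proj(s,post))
for n,(u,v,z) in dict(b1=(204,201,.1),b2=(242,190,.1),purp=(206,238,.1)).items(): print(n,onz(t,u,v,z))
cr=s['frame'][190:270,270:370,::-1];cv2.imwrite('pics/crop2.png',cv2.resize(cr,None,fx=7,fy=7,interpolation=cv2.INTER_CUBIC))
E
```

```text
((328.0135192871094, 209.58108520507812), (34.03059005737305, 105.70854949951172), 80.53767395019531)
[[ 0.4788  0.2555  0.015 ]
 [ 0.5233 -0.0033  0.015 ]
 [ 0.4395 -0.0164  0.015 ]
 [ 0.3959  0.2408  0.015 ]] [0.45937989 0.11915908 0.015     ]
0.26262148469539487 -80.23943643419348
0.08485401276823967 -171.0800949199824
0.26096563444633447 99.61877102142373
0.08420006274324165 10.040710918937517
post [0.44802479 0.2034645  0.065     ]
pads [array([0.50397409, 0.05138769, 0.14      ]), array([0.4446953 , 0.04322816, 0.14      ])] 0.05983772272952076
grip [0.4743347  0.04730792 0.14      ] dist 0.1583574630561302 -80.43638788540014
jar [0.36537821 0.30090177 0.105     ]
side proj jar top/bot (np.float64(323.6822393202539), np.float64(218.12201561232942)) (np.float64(323.64020594256004), np.float64(256.76609362694654))
side proj post (np.float64(311.422141730606), np.float64(210.50621924763948))
b1 [0.4701176  0.40673355 0.1       ]
b2 [0.49594328 0.32020855 0.1       ]
purp [0.3852857  0.40008397 0.1       ]
```

View pics/crop2.png

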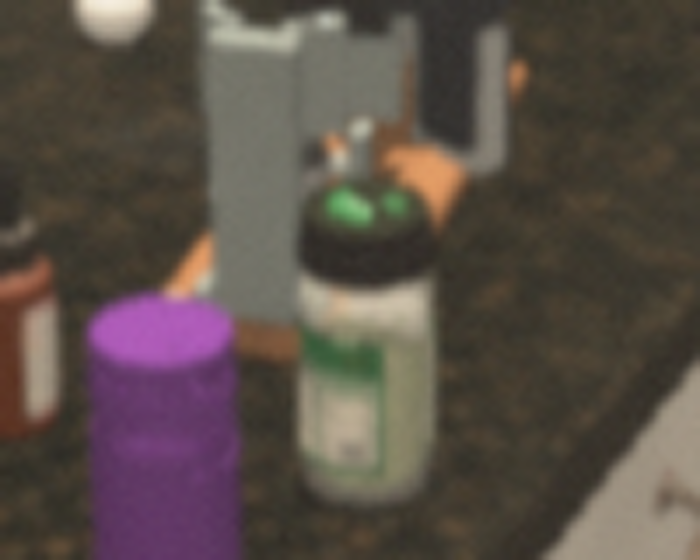

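```bash
python3 -m inch '[-26,-12,7,0.122,85,-52,-25,14,0.244,85,-78,-37,21,0.366,85,-105,-49,28,0.488,85,-131,-62,35,0.61,85,-157,-74,42,0.732,85,-183,-86,49,0.854,85,-209,-99,56,0.976,85]' && python3 - <<'E'
from h import *
w=snap('wrist','w1.png');o=ctrl.get_obs();print(o['tcp_pos'],o['orientation'],o['joints'],w['world_from_camera'])
print(proj(w,[.3665,.3015,.105]))
E
```

```text
time_s: 0.87
tcp_pos: [0.367, 0.3005, 0.2]
orientation: [[-0.162, 0.987, 0.0], [0.987, 0.162, 0.0], [0.0, 0.0, -1.0]]
wrist_force: [0.5, 1.0, -0.5]
opening: 0.998
[0.3687524  0.29711743 0.19868787] [[-1.51536361e-01  9.88451683e-01 -3.32179944e-05]
 [ 9.88447155e-01  1.51535565e-01 -3.03223413e-03]
 [-2.99218322e-03 -4.92327957e-04 -9.99995402e-01]] [ 38.9393775   10.31541948 -13.78492565  66.01032718  -0.13393639
 120.22353831] [[ 9.86736964e-01 -1.54229023e-01 -5.06317277e-02  3.53192888e-01]
 [ 1.62326727e-01  9.38359141e-01  3.05175614e-01  3.78167378e-01]
 [ 4.43807742e-04 -3.09346941e-01  9.50949143e-01  3.17790249e-01]
 [ 0.00000000e+00  0.00000000e+00  0.00000000e+00  1.00000000e+00]]
(np.float64(319.49992894012803), np.float64(210.92023841210164))
```

View pics/w1.png

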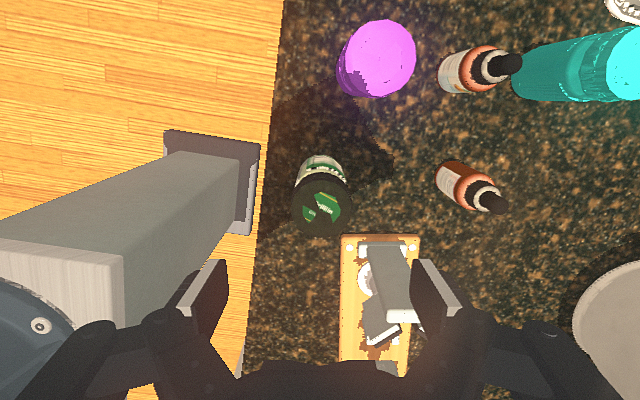

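Wrist view: the jar cap is centred at about (322,207), between the purple jar and the clamp, and close to the predicted (319,211). The arm was still settling, so I'll refine now that it's at rest.

```bash
python3 -m inch '[0,0,0,0,85,0,0,0,0,85,0,0,0,0,85,0,0,0,0,85,0,0,0,0,85,0,0,0,0,85,0,0,0,0,85,0,0,0,0,85]' && python3 - <<'E'
from h import *
w=snap('wrist');o=ctrl.get_obs();print(o['tcp_pos'],o['orientation'][:,1])
f=w['frame'][175:245,285:360];g=f.max(2)
hs=cv2.cvtColor(f,cv2.COLOR_RGB2HSV)
m=cv2.inRange(hs,(45,90,60),(85,255,255));n,l,st,ce=cv2.connectedComponentsWithStats(m)
for i in range(1,n):
    if st[i,4]>20: print(st[i]+[285,175,0,0,0])
cv2.imwrite('pics/w2.png',cv2.resize(f[:,:,::-1],None,fx=7,fy=7,interpolation=cv2.INTER_CUBIC))
for p in [(322,208),(326,208),(322,212)]: print(onz(w,*p,.105))
E
```

```text
time_s: 1.58
tcp_pos: [0.3661, 0.3019, 0.2003]
orientation: [[-0.169, 0.986, 0.0], [0.986, 0.169, -0.0], [-0.0, 0.0, -1.0]]
wrist_force: [0.5, -0.1, -0.2]
opening: 0.996
[0.36613291 0.3018017  0.20033771] [9.85654381e-01 1.68776301e-01 2.40379600e-05]
[315 195  27  30 294]
[325 195  12   7  25]
[303 207  14  15 106]
[0.36697986 0.30526986 0.105     ]
[0.36978685 0.3057506  0.105     ]
[0.36750213 0.30228144 0.105     ]
```

View pics/w2.png

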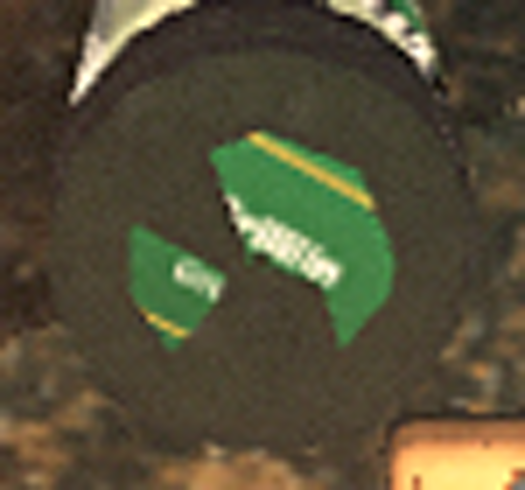

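```bash
python3 -m inch '[1,1,20,0,85,1,1,40,0,85,1,1,60,0,85,1,1,80,0,85,1,1,95,0,85,1,1,103,0,85,1,1,103,0,85,1,1,103,0,85]' && python3 -m inch '[0,0,0,0,70,0,0,0,0,60,0,0,0,0,50,0,0,0,0,40,0,0,0,0,38,0,0,0,0,38,0,0,0,0,38,0,0,0,0,38]'
```

```text
time_s: 2.3
tcp_pos: [0.3671, 0.3028, 0.0975]
orientation: [[-0.168, 0.986, -0.0], [0.986, 0.168, -0.0], [-0.0, -0.0, -1.0]]
wrist_force: [-0.6, 0.3, -0.4]
opening: 0.997
time_s: 2.97
tcp_pos: [0.3675, 0.3032, 0.0983]
orientation: [[-0.168, 0.986, 0.001], [0.986, 0.168, 0.001], [0.001, 0.001, -1.0]]
wrist_force: [-1.2, -0.1, 6.9]
opening: 0.506
```

```bash
python3 -m inch '[0,0,-10,0,38,0,0,-30,0,38,0,0,-55,0,38,0,0,-85,0,38,0,0,-115,0,38,0,0,-140,0,38,0,0,-150,0,38,0,0,-150,0,38]' && python3 - <<'E'
from h import *
w=snap('wrist');s=snap('side');o=ctrl.get_obs();print(o['tcp_pos'],o['orientation'],o['wrist_force'],o['opening'])
a=np.hstack([cv2.resize(w['frame'],(400,250)),s['frame'][60:310,180:580]])
cv2.imwrite('pics/l1.png',a[:,:,::-1])
p=o['tcp_pos']; print('dp to seat+3mm x', np.array([.448+.0005,.2035-.003])-p[:2])
E
```

```text
time_s: 3.63
tcp_pos: [0.368, 0.3035, 0.2495]
orientation: [[-0.168, 0.986, 0.003], [0.986, 0.168, 0.003], [0.002, 0.004, -1.0]]
wrist_force: [-0.3, 1.4, -1.5]
opening: 0.509
[0.36690655 0.30259746 0.24644165] [[-1.68213439e-01  9.85750501e-01 -4.33451636e-04]
 [ 9.85750542e-01  1.68213268e-01 -4.05722826e-04]
 [-3.27029163e-04 -4.95523218e-04 -9.99999824e-01]] [-0.04796809 -0.12733981 -1.31056452] 0.507548555603958
dp to seat+3mm x [ 0.08159345 -0.10209746]
```

View pics/l1.png

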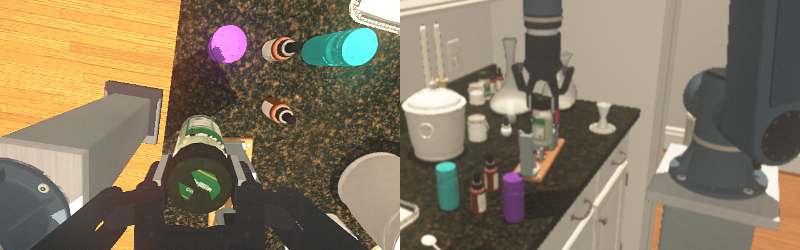

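The jar is held upright between the fingers, and the lookalikes are untouched. Next I move it over the post.

```bash
python3 -m inch '[-15,8,0,0,38,-33,18,0,0,38,-52,28,0,0,38,-72,38,0,0,38,-92,49,0,0,38,-108,58,0,0,38,-115,62,0,0,38,-115,62,0,0,38]' && python3 -m inch '[0,0,20,0,38,0,0,40,0,38,0,0,55,0,38,0,0,65,0,38,0,0,70,0,38,0,0,70,0,38,0,0,70,0,38,0,0,70,0,38]' && python3 - <<'E'
from h import *
t=snap('top');s=snap('side');o=ctrl.get_obs();print(o['tcp_pos'],o['orientation'],o['wrist_force'],o['opening'])
p=o['tcp_pos']; print(proj(s,[p[0],p[1],p[2]-.0975]),proj(s,[.447,.2035,.065]),proj(t,[p[0],p[1],p[2]+.007]))
a=cv2.resize(s['frame'][130:260,250:380],None,fx=4,fy=4,interpolation=cv2.INTER_CUBIC)
cv2.imwrite('pics/p1.png',a[:,:,::-1])
E
```

```text
time_s: 4.4
tcp_pos: [0.4477, 0.1985, 0.2456]
orientation: [[-0.166, 0.986, -0.003], [0.986, 0.166, -0.001], [-0.001, -0.003, -1.0]]
wrist_force: [-0.1, 0.0, -0.5]
opening: 0.51
time_s: 5.07
tcp_pos: [0.4479, 0.2002, 0.1781]
orientation: [[-0.168, 0.986, 0.001], [0.986, 0.168, 0.0], [0.0, 0.001, -1.0]]
wrist_force: [0.3, -0.7, -0.8]
opening: 0.513
[0.44795412 0.20008042 0.17804239] [[-1.68265095e-01  9.85741065e-01  1.18754028e-03]
 [ 9.85741744e-01  1.68264639e-01  4.74876352e-04]
 [ 2.68284085e-04  1.25051314e-03 -9.99999182e-01]] [-0.13074591  0.61334779 -1.52595103] 0.5125532114093293
(np.float64(311.973909994946), np.float64(204.66843794387057)) (np.float64(311.76253192988725), np.float64(210.5853034134581)) (np.float64(292.3847219690494), np.float64(207.3462568021184))
```

View pics/p1.png

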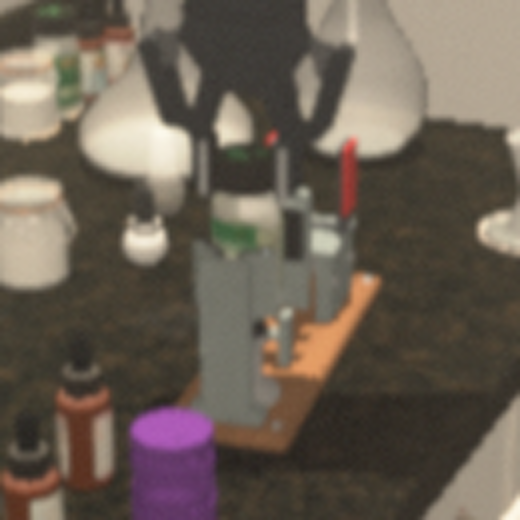

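```bash
python3 -m inch '[0,0,4,0,38,0,0,8,0,38,0,0,11,0,38,0,0,13,0,38,0,0,14,0,38,0,0,15,0,38,0,0,15,0,38,0,0,15,0,38]'; python3 -m inch '[0,0,0.3,0,38,0,0,0.6,0,38,0,0,1,0,38,0,0,1,0,38,0,0,1,0,38,0,0,1,0,38,0,0,1,0,38,0,0,1,0,38]'
```

```text
time_s: 5.83
tcp_pos: [0.4475, 0.1997, 0.1632]
orientation: [[-0.168, 0.986, 0.001], [0.986, 0.168, 0.0], [0.0, 0.001, -1.0]]
wrist_force: [-3.7, -2.0, 11.9]
opening: 0.509
time_s: 6.5
tcp_pos: [0.4475, 0.1998, 0.1632]
orientation: [[-0.168, 0.986, 0.001], [0.986, 0.168, 0.001], [0.0, 0.001, -1.0]]
wrist_force: [-6.7, -2.5, 22.3]
opening: 0.51
```

```bash
python3 -m inch '[0,0,-0.8,0,38,0,0,-1.3,0,38,0,0,-1.3,0,46,0,0,-1.3,0,50,0,0,-1.3,0,55,0,0,-1.3,0,65,0,0,-1.3,0,75,0,0,-1.3,0,85]'; python3 -m inch '[0,0,0,0,85,0,0,0,0,85,0,0,-5,0,85,0,0,-20,0,85,0,0,-45,0,85,0,0,-75,0,85,0,0,-105,0,85,0,0,-110,0,85]'
python3 - <<'E'
from h import *
t=snap('top');s=snap('side');o=ctrl.get_obs();print(o['tcp_pos'],o['wrist_force'],o['opening'])
print(proj(s,[.447,.2,.17]),proj(s,[.447,.2,.065]),proj(t,[.447,.2,.17]))
a=cv2.resize(s['frame'][130:260,270:370],(400,520),interpolation=cv2.INTER_CUBIC)
b=cv2.resize(t['frame'][170:250,265:325],(390,520),interpolation=cv2.INTER_CUBIC)
cv2.imwrite('pics/p2.png',np.hstack([a,b])[:,:,::-1])
E
```

```text
time_s: 7.17
tcp_pos: [0.4476, 0.1998, 0.1624]
orientation: [[-0.168, 0.986, -0.0], [0.986, 0.168, -0.0], [-0.0, -0.0, -1.0]]
wrist_force: [-0.8, -0.4, -0.4]
opening: 0.986
time_s: 7.83
tcp_pos: [0.449, 0.2005, 0.2776]
orientation: [[-0.168, 0.986, 0.006], [0.986, 0.168, 0.003], [0.002, 0.006, -1.0]]
wrist_force: [-0.2, -0.1, 0.2]
opening: 0.993
[0.44833246 0.20015636 0.27426621] [ 0.30632127 -0.71050108  0.63769866] 0.9927017881019695
(np.float64(311.9750018574939), np.float64(172.80037833637556)) (np.float64(312.36801783029404), np.float64(210.06556095479482)) (np.float64(292.7269718090978), np.float64(208.4575729484081))
```

View pics/p2.png

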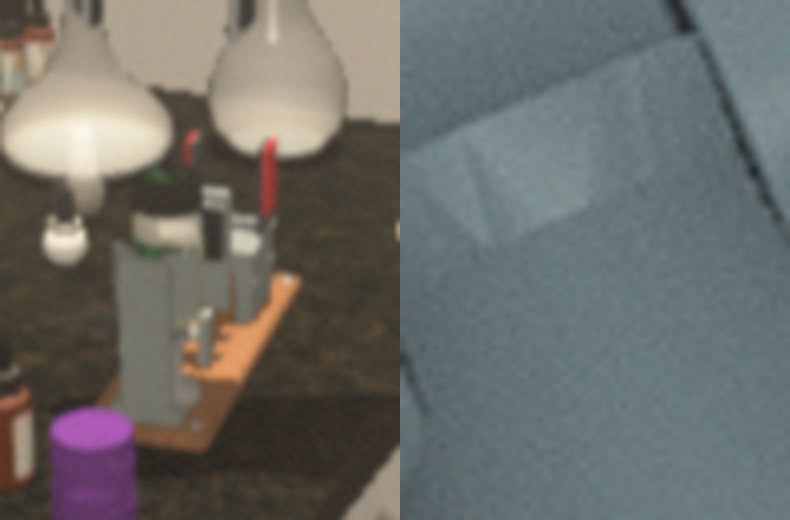

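Jar is standing upright on the post, released: cap at crop (168,190), right over the post and against the V. The right half is just the arm hiding the top view. Next I go to the paddles.

```bash
python3 -m inch '[-15,0,0,0,85,-40,0,0,0,85,-68,0,0,0,85,-96,0,0,0,85,-122,0,10,0,85,-144,-1,30,0,85,-156,-1,60,0,85,-156,-1,80,0,85]'; python3 - <<'E'
from h import *
w=snap('wrist');o=ctrl.get_obs();p=o['tcp_pos'];print(p,o['orientation'],o['opening'])
f=w['frame'];hs=cv2.cvtColor(f,cv2.COLOR_RGB2HSV)
m=cv2.inRange(hs,(0,150,90),(6,255,255))|cv2.inRange(hs,(174,150,90),(180,255,255))
n,l,st,ce=cv2.connectedComponentsWithStats(m)
for i in range(1,n):
    if st[i,4]>30: print(st[i],ce[i],onz(w,*ce[i],.14))
print([proj(w,q) for q in ([.504,.0513,.14],[.4447,.0432,.14])])
cv2.imwrite('pics/g1.png',f[:,:,::-1])
E
```

```text
time_s: 8.6
tcp_pos: [0.4717, 0.0436, 0.1895]
orientation: [[-0.166, 0.986, -0.003], [0.986, 0.166, -0.001], [-0.0, -0.003, -1.0]]
wrist_force: [-0.3, -0.2, -0.6]
opening: 0.995
[0.46983377 0.04429109 0.18637789] [[-1.65977597e-01  9.86097274e-01 -7.97513605e-03]
 [ 9.86129465e-01  1.65974936e-01 -9.99049048e-04]
 [ 3.38513149e-04 -8.03033641e-03 -9.99967699e-01]] 0.9980544770193938
[272 189  15  69 388] [277.06701031 222.84793814] [0.44560479 0.04981897 0.14      ]
[364 189  18  69 390] [374.89230769 222.79487179] [0.50033567 0.05910226 0.14      ]
[(np.float64(378.1371756342941), np.float64(236.18942923065316)), (np.float64(274.0538574027541), np.float64(233.15588249808778))]
```

View pics/g1.png

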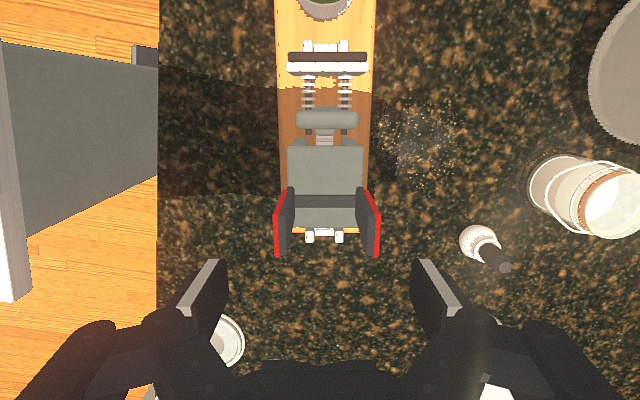

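Wrist view: the red paddle tops are at columns 274 and 378, rows about 212–256, where the top-view estimate predicted. The moving jaw stands clear of the post. I'll let the arm settle, then go down.

```bash
python3 -m inch '[0,0,0,0,85,0,0,0,0,85,0,0,0,0,85,0,0,0,0,85,0,0,5,0,85,0,0,10,0,85,0,0,10,0,85,0,0,10,0,85]'
```

```text
time_s: 9.32
tcp_pos: [0.4725, 0.046, 0.1823]
orientation: [[-0.168, 0.986, -0.001], [0.986, 0.168, -0.0], [-0.0, -0.001, -1.0]]
wrist_force: [0.0, -0.2, 0.5]
opening: 0.991
```

```bash
python3 -m inch '[1,1.6,0,0,85,1,1.6,10,0,85,1,1.6,20,0,85,1,1.6,32,0,85,1,1.6,44,0,85,1,1.6,54,0,85,1,1.6,60,0,85,1,1.6,60,0,85]' && python3 -m inch '[0,0,0,0,78,0,0,0,0,72,0,0,0,0,66,0,0,0,0,60,0,0,0,0,54,0,0,0,0,48,0,0,0,0,44,0,0,0,0,42]' && python3 - <<'E'
from h import *
s=snap('side');o=ctrl.get_obs();print(o['opening'],o['wrist_force'],o['tcp_pos'])
a=cv2.resize(s['frame'][130:260,250:390],(700,600),interpolation=cv2.INTER_CUBIC)
cv2.imwrite('pics/g2.png',a[:,:,::-1])
E
```

```text
time_s: 9.98
tcp_pos: [0.4737, 0.0471, 0.1216]
orientation: [[-0.168, 0.986, -0.002], [0.986, 0.168, -0.0], [0.0, -0.002, -1.0]]
wrist_force: [-1.0, 1.2, -0.5]
opening: 0.996
time_s: 10.65
tcp_pos: [0.4754, 0.0472, 0.1242]
orientation: [[-0.168, 0.986, 0.003], [0.986, 0.168, 0.0], [-0.0, 0.003, -1.0]]
wrist_force: [-1.1, -0.6, 12.2]
opening: 0.493
0.49138070834310454 [-0.18320483  0.51236949 12.486927  ] [0.4753928  0.04720977 0.12421413]
```

View pics/g2.png

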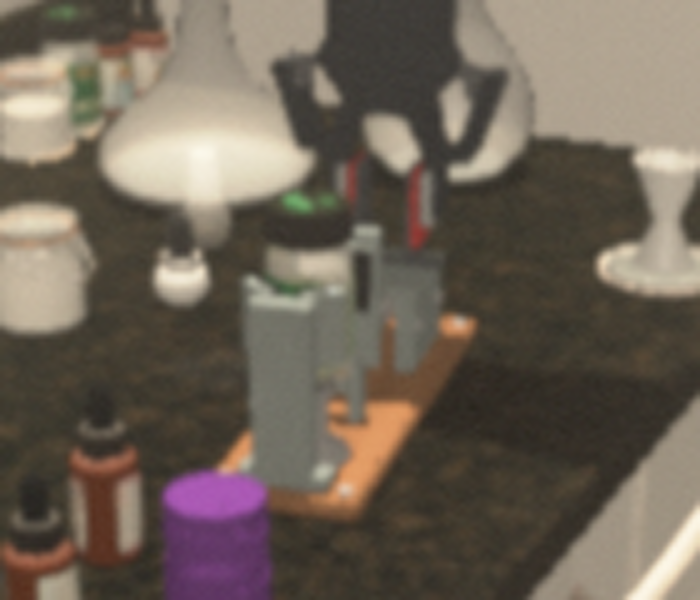

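Side view: fingers are on the paddles (350,180) and (420,205), squeezed to about 42 mm. The jar is still upright at (310,230), the jaw plate at (368,240). Eleven pictures have been viewed, so I'll track the jaw numerically, sampling along the clamp axis at jaw-top height.

```bash
cat >> h.py <<'E'
SEAT=np.array([.4475,.2035]);cx_=np.array([.168,-.986]);cy_=np.array([.986,.168])
def prof(c,y,z,xs):
    out=[]
    for x in xs:
        p=SEAT+cx_*x*1e-3+cy_*y*1e-3;u,v=proj(c,[*p,z])
        if 0<=u<639 and 0<=v<399: out.append(cv2.getRectSubPix(c['frame'],(1,1),(u,v))[0,0])
        else: out.append([-1]*3)
    return np.array(out,int)
E
python3 - <<'E'
from h import *
w=snap('wrist');s=snap('side');xs=range(15,110,2)
for n,c,ys,z in(('w',w,(-12,0,12),.126),('s',s,(-18,),.126)):
  for y in ys:
    print(n,y,proj(c,[*(SEAT+cx_*20e-3+cy_*y*1e-3),z]),proj(c,[*(SEAT+cx_*100e-3+cy_*y*1e-3),z]))
    print(' '.join(f"{x}:{p[0]}/{p[2]}" for x,p in zip(xs,prof(c,y,z,xs))))
E
```

```text
w -12 (np.float64(276.1511773117202), np.float64(-121.57702274955946)) (np.float64(285.1795297782438), np.float64(154.03096975977783))
15:-1/-1 17:-1/-1 19:-1/-1 21:-1/-1 23:-1/-1 25:-1/-1 27:-1/-1 29:-1/-1 31:-1/-1 33:-1/-1 35:-1/-1 37:-1/-1 39:-1/-1 41:-1/-1 43:-1/-1 45:-1/-1 47:-1/-1 49:-1/-1 51:170/151 53:254/248 55:233/211 57:135/111 59:147/117 61:162/136 63:254/246 65:255/129 67:255/251 69:255/126 71:250/239 73:255/133 75:255/113 77:251/238 79:254/249 81:168/142 83:162/138 85:149/104 87:182/78 89:179/76 91:180/75 93:178/75 95:175/74 97:179/76 99:173/72 101:136/117 103:136/119 105:147/129 107:161/141 109:163/142
w 0 (np.float64(317.69452758934966), np.float64(-121.47705461456567)) (np.float64(317.892203600619), np.float64(154.0119308161517))
15:-1/-1 17:-1/-1 19:-1/-1 21:-1/-1 23:-1/-1 25:-1/-1 27:-1/-1 29:-1/-1 31:-1/-1 33:-1/-1 35:-1/-1 37:-1/-1 39:-1/-1 41:-1/-1 43:-1/-1 45:-1/-1 47:-1/-1 49:-1/-1 51:174/156 53:254/247 55:234/212 57:143/119 59:144/117 61:145/121 63:187/160 65:237/225 67:197/79 69:255/137 71:255/135 73:255/134 75:255/141 77:251/239 79:254/250 81:171/144 83:168
[... 681 characters left out ...]
8/80 95:187/75 97:188/81 99:185/75 101:137/118 103:139/121 105:146/128 107:162/141 109:162/142
s -18 (np.float64(320.25552312894354), np.float64(187.07559346926172)) (np.float64(328.4357949911749), np.float64(176.38041092249324))
15:122/99 17:110/90 19:101/82 21:91/75 23:83/68 25:74/61 27:67/55 29:67/56 31:68/57 33:70/59 35:73/62 37:82/71 39:93/81 41:103/91 43:112/99 45:118/105 47:124/111 49:128/115 51:129/116 53:129/116 55:128/116 57:126/113 59:125/112 61:125/112 63:124/111 65:125/112 67:124/110 69:121/106 71:115/101 73:106/91 75:95/80 77:89/72 79:82/65 81:76/58 83:70/53 85:65/48 87:64/47 89:65/47 91:66/48 93:67/48 95:69/50 97:69/50 99:70/51 101:70/52 103:71/53 105:71/53 107:71/53 109:71/53
```

```bash
python3 -m inch '[0,0,0,0,50,0,0,0,0,58,0,0,0,0,66,0,0,0,0,74,0,0,0,0,85,0,0,-5,0,85,0,0,-20,0,85,0,0,-40,0,85]' && python3 -m inch '[2,0,-15,0,85,5,0,-30,0,85,5,0,-32,0,85,5,0,-32,0,85,5,0,-32,0,85,5,0,-32,0,85,5,0,-32,0,85,5,0,-32,0,85]' && python3 - <<'E'
from h import *
w=snap('wrist','r1.png');xs=range(14,110,2)
np.save('r1T.npy',w['world_from_camera']);print(ctrl.get_obs()['tcp_pos'])
for y in(-12,0,12):
    print(y,' '.join(f"{x}:{p[0]}/{p[2]}" for x,p in zip(xs,prof(w,y,.126,xs))))
for x in(15,22.5,80): print(x,proj(w,[*(SEAT+cx_*x*1e-3),.126]))
cv2.imwrite('pics/r1c.png',cv2.resize(w['frame'][0:180,240:420,::-1],(600,600),interpolation=cv2.INTER_CUBIC))
E
```

```text
time_s: 11.47
tcp_pos: [0.473, 0.047, 0.1622]
orientation: [[-0.168, 0.986, -0.003], [0.986, 0.168, -0.0], [0.0, -0.003, -1.0]]
wrist_force: [-0.3, -1.2, 0.1]
opening: 0.996
time_s: 12.13
tcp_pos: [0.473, 0.0519, 0.1939]
orientation: [[-0.168, 0.986, -0.001], [0.986, 0.168, -0.0], [-0.0, -0.001, -1.0]]
wrist_force: [-0.2, -1.4, 0.9]
opening: 0.992
[0.47308408 0.05194283 0.19403105]
-12 14:-1/-1 16:-1/-1 18:-1/-1 20:-1/-1 22:-1/-1 24:-1/-1 26:-1/-1 28:-1/-1 30:107/68 32:124/60 34:192/155 36:164/114 38:206/73 40:255/121 42:255/120 44:255/122 46:107/71 48:115/80 50:110/74 52:255/249 54:255/250 56:140/113 58:254/251 60:160/78 62:255/255 64:253/118 66:253/249 68:255/113 70:252/249 72:173/67 74:190/99 76:159/138 78:174/149 80:167/144 82:164/137 84:148/126 86:185/69 88:184/72 90:175/73 92:175/70 94:173/70 96:171/69 98:174/71 100:173/71 102:146/103 104:131/114 106:131/115 108:146/128
0 14:-1/-1 16:-1/-1 18:-1/-1 20:-1/-1 22:-1/-1 24:-1/-1 26:-1/-1 28:-1/-1 30:94/51 32:93/62 34:186/120 36:93/64 38:189/152 40:187/152 42:178/147 44:255/127 46:111/75 48:116/77 50:114/79 52:255/250 54:255/251 56:
[... 308 characters left out ...]
6:-1/-1 18:-1/-1 20:-1/-1 22:-1/-1 24:-1/-1 26:-1/-1 28:-1/-1 30:200/158 32:195/154 34:188/144 36:243/199 38:255/124 40:255/122 42:255/123 44:255/122 46:106/75 48:113/79 50:109/72 52:255/249 54:255/252 56:140/111 58:255/255 60:167/131 62:255/255 64:171/102 66:255/255 68:207/104 70:254/250 72:150/85 74:160/116 76:162/137 78:174/150 80:173/147 82:166/142 84:149/125 86:116/74 88:128/76 90:172/69 92:170/70 94:171/71 96:170/71 98:172/73 100:184/77 102:148/101 104:131/113 106:133/116 108:140/123
15 (np.float64(321.3602504700551), np.float64(-30.15725661669876))
22.5 (np.float64(321.32029453577377), np.float64(-12.713327455224373))
80 (np.float64(321.04853035215814), np.float64(105.93325791137005))
```

View pics/r1c.png

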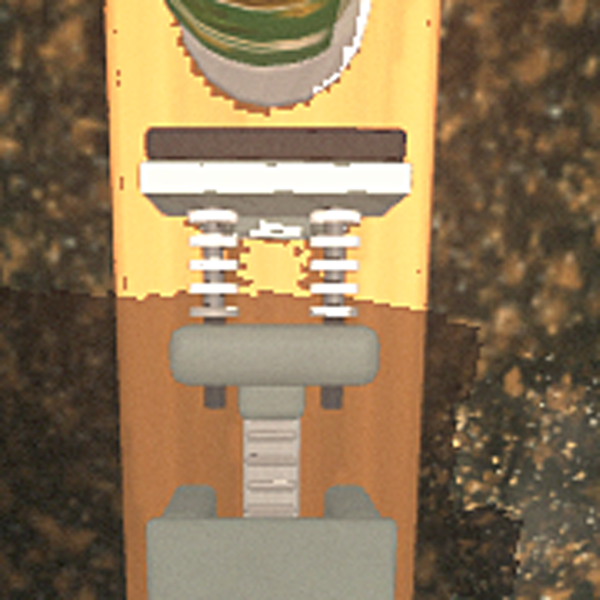

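The crop shows rubber at rows 128–158 (clamp x about 45–51 mm) and the jaw plate at 325–385 (75–85 mm). There is clear air to the jar, whose near edge is at (265,105). Next is a second pump, gripping slightly higher so the jaw stays in view.

```bash
cat >> h.py <<'E'
def runs(w):
    xs=np.arange(20,110,.5)
    for y in(-14,14):
        p=prof(w,y,.126,xs);g=(p[:,0]>=0)&(abs(p[:,0]-p[:,2])<36)&(p[:,0]<215)&(p[:,0]>120)
        e=np.flatnonzero(np.diff(np.r_[0,g.astype(int),0]));print(y,[(xs[a],xs[b-1]) for a,b in zip(e[::2],e[1::2]) if b-a>6],'seen from',xs[np.argmax(p[:,0]>=0)])
E
python3 - <<'E'
from h import *
w=snap('wrist');runs(w)
for z in(.065,.07): 
    q=onz(w,319.5,31.5,z)[:2]-SEAT;print(z,q@cx_*1e3,q@cy_*1e3)
E
python3 -m inch '[0,0,10,0,85,0,0,25,0,85,0,0,40,0,85,0,0,52,0,85,0,0,57,0,85,0,0,57,0,80,0,0,57,0,74,0,0,57,0,68]' && python3 -m inch '[0,0,0,0,62,0,0,0,0,57,0,0,0,0,52,0,0,0,0,47,0,0,0,0,42,0,0,0,0,42,0,0,0,0,42,0,0,0,0,42]' && python3 - <<'E'
from h import *
runs(snap('wrist'))
E
```

```text
-14 [(np.float64(76.0), np.float64(84.5)), (np.float64(102.5), np.float64(109.5))] seen from 28.5
14 [(np.float64(54.5), np.float64(58.0)), (np.float64(76.0), np.float64(84.5)), (np.float64(102.5), np.float64(109.5))] seen from 28.5
0.065 31.933288443205527 -0.6925221532679188
0.07 32.801208387496054 -0.7005165410264736
time_s: 12.9
tcp_pos: [0.4738, 0.0521, 0.1382]
orientation: [[-0.168, 0.986, 0.001], [0.986, 0.168, -0.0], [-0.0, 0.001, -1.0]]
wrist_force: [-0.2, -0.4, 0.2]
opening: 0.793
time_s: 13.57
tcp_pos: [0.4745, 0.0522, 0.139]
orientation: [[-0.168, 0.986, 0.003], [0.986, 0.168, 0.0], [-0.0, 0.003, -1.0]]
wrist_force: [0.2, 0.3, 9.5]
opening: 0.493
-14 [(np.float64(44.5), np.float64(50.5)), (np.float64(99.0), np.float64(109.5))] seen from 42.0
14 [(np.float64(44.5), np.float64(50.5)), (np.float64(99.0), np.float64(109.5))] seen from 42.0
```

```bash
python3 - <<'E'
from h import *
w=snap('wrist','q2.png');xs=range(40,112,1);print(ctrl.get_obs()['tcp_pos'])
for y in(-14,0):
    print(y,' '.join(f"{x}:{p[0]}/{p[2]}" for x,p in zip(xs,prof(w,y,.126,xs))))
E
```

```text
[0.47447293 0.05219742 0.1389902 ]
-14 40:-1/-1 41:-1/-1 42:254/248 43:254/250 44:220/192 45:141/117 46:142/118 47:144/121 48:146/120 49:144/120 50:143/118 51:171/120 52:255/137 53:255/139 54:255/136 55:255/138 56:255/136 57:255/137 58:255/139 59:255/136 60:255/136 61:255/138 62:255/137 63:255/135 64:255/134 65:234/213 66:252/239 67:254/249 68:254/250 69:254/250 70:254/249 71:255/250 72:140/109 73:250/232 74:129/104 75:191/78 76:195/85 77:193/82 78:193/81 79:195/84 80:195/85 81:193/83 82:191/80 83:189/81 84:190/78 85:189/77 86:190/81 87:191/81 88:189/78 89:189/79 90:186/76 91:185/76 92:186/77 93:186/75 94:183/75 95:185/75 96:186/76 97:185/74 98:187/73 99:138/115 100:131/119 101:137/119 102:137/121 103:138/118 104:146/128 105:144/126 106:159/140 107:160/141 108:161/142 109:165/145 110:163/141 111:164/145
0 40:-1/-1 41:-1/-1 42:254/248 43:255/251 44:226/199 45:143/118 46:146/123 47:147/124 48:149/122 49:149/123 50:151/124 51:159/120 52:200/96 53:198/92 54:198/95 55:201/97 56:193/93 57:255/253 58:255/253 59:255/253 60:255/253 61:255/252 62:255/255 63:244/228 64:226/107 65:230/210 66:254/243 67:243/238 68:254/251 69:254/250 70:254/251 71:254/250 72:252/240 73:247/229 74:163/137 75:178/153 76:176/152 77:175/152 78:175/153 79:176/151 80:176/149 81:163/141 82:151/126 83:220/188 84:198/165 85:164/137 86:214/179 87:216/181 88:203/165 89:173/145 90:210/178 91:211/181 92:200/166 93:215/181 94:207/176 95:186/155 96:192/164 97:202/173 98:209/179 99:171/142 100:179/149 101:209/180 102:206/118 103:182/159 104:197/119 105:143/121 106:165/144 107:163/143 108:162/143 109:162/140 110:163/144 111:160/141
```

The jaw advanced 11 mm (plate from 76–84.5 to 65–73.5) and the springs are free, with the pad-to-plate gap unchanged. Third pump.

```bash
python3 -m inch '[0,0,0,0,50,0,0,0,0,58,0,0,0,0,66,0,0,0,0,72,0,0,0,0,72,0,0,0,0,72,0,0,0,0,68,0,0,0,0,64]' && python3 -m inch '[0,0,0,0,60,0,0,0,0,56,0,0,0,0,52,0,0,0,0,48,0,0,0,0,45,0,0,0,0,42,0,0,0,0,42,0,0,0,0,42]' && python3 - <<'E'
from h import *
w=snap('wrist','q3.png');xs=range(40,90,1);print(ctrl.get_obs()['tcp_pos'])
for y in(-14,0):
    print(y,' '.join(f"{x}:{p[0]}/{p[2]}" for x,p in zip(xs,prof(w,y,.126,xs))))
E
```

```text
time_s: 14.33
tcp_pos: [0.4735, 0.0521, 0.1376]
orientation: [[-0.168, 0.986, 0.0], [0.986, 0.168, -0.0], [-0.0, 0.0, -1.0]]
wrist_force: [0.6, 0.5, -0.9]
opening: 0.751
time_s: 15.0
tcp_pos: [0.4745, 0.0522, 0.139]
orientation: [[-0.168, 0.986, 0.003], [0.986, 0.168, 0.0], [-0.0, 0.003, -1.0]]
wrist_force: [0.1, -0.4, 13.0]
opening: 0.495
[0.47448657 0.05217064 0.13902078]
-14 40:-1/-1 41:-1/-1 42:139/115 43:255/134 44:255/136 45:255/133 46:255/137 47:255/136 48:255/135 49:255/135 50:255/132 51:255/136 52:255/128 53:250/236 54:252/242 55:254/250 56:255/249 57:254/249 58:254/248 59:254/247 60:250/237 61:244/223 62:152/126 63:210/126 64:255/135 65:255/135 66:255/133 67:255/136 68:255/135 69:255/134 70:255/133 71:255/133 72:255/142 73:193/78 74:193/80 75:196/82 76:194/79 77:194/79 78:195/80 79:194/80 80:191/79 81:192/80 82:191/78 83:190/77 84:192/79 85:193/81 86:188/74 87:189/76 88:190/78 89:189/76
0 40:-1/-1 41:-1/-1 42:147/123 43:192/157 44:191/157 45:190/156 46:195/159 47:167/117 48:195/91 49:194/91 50:216/103 51:255/135 52:255/130 53:251/237 54:252/242 55:254/250 56:254/250 57:255/250 58:254/250 59:254/248 60:250/234 61:244/226 62:161/132 63:143/115 64:149/121 65:150/122 66:146/117 67:255/253 68:255/251 69:255/251 70:255/252 71:255/251 72:255/252 73:255/247 74:137/111 75:222/188 76:203/165 77:169/136 78:216/181 79:219/182 80:214/178 81:186/154 82:211/179 83:216/182 84:198/165 85:214/181 86:210/176 87:193/157 88:199/166 89:219/187
```

The jaw plate moved 12 mm to 53–61.5. The pad-to-plate gap shrank from 14 to about 10.5 mm, so the pad is on the jar at about 3 mm of spring. Next I release and squeeze again in small steps.

```bash
cat >> h.py <<'E'
def rep(f=None):
    w=snap('wrist',f);xs=range(41,68,1);print(ctrl.get_obs()['opening']*85.4)
    for y in(-14,0):
        print(y,' '.join(f"{x}:{p[0]}/{p[2]}" for x,p in zip(xs,prof(w,y,.126,xs))))
E
python3 -m inch '[0,0,0,0,50,0,0,0,0,58,0,0,0,0,66,0,0,0,0,72,0,0,0,0,72,0,0,0,0,72,0,0,0,0,68,0,0,0,0,64]' && python3 -c "from h import *;rep()" && python3 -m inch '[0,0,0,0,60,0,0,0,0,58,0,0,0,0,56,0,0,0,0,54,0,0,0,0,53,0,0,0,0,52,0,0,0,0,52,0,0,0,0,52]' && python3 -c "from h import *;rep()"
```

```text
time_s: 15.72
tcp_pos: [0.4734, 0.052, 0.1376]
orientation: [[-0.168, 0.986, 0.0], [0.986, 0.168, -0.0], [-0.0, 0.0, -1.0]]
wrist_force: [2.0, -0.0, -1.0]
opening: 0.75
63.97733246727347
-14 41:-1/-1 42:-1/-1 43:253/131 44:255/132 45:255/135 46:255/135 47:255/132 48:255/133 49:255/135 50:255/135 51:255/132 52:255/131 53:246/231 54:255/247 55:255/252 56:254/249 57:254/248 58:254/249 59:254/247 60:251/237 61:242/220 62:157/129 63:210/122 64:255/135 65:255/137 66:255/138 67:255/134
0 41:-1/-1 42:-1/-1 43:187/153 44:197/158 45:196/163 46:196/161 47:169/131 48:198/92 49:201/91 50:198/85 51:255/140 52:255/135 53:245/229 54:253/242 55:254/250 56:254/250 57:254/250 58:254/250 59:254/249 60:251/237 61:244/225 62:165/135 63:148/118 64:151/124 65:156/125 66:141/112 67:255/254
time_s: 16.43
tcp_pos: [0.4744, 0.0522, 0.1388]
orientation: [[-0.168, 0.986, 0.003], [0.986, 0.168, 0.0], [-0.0, 0.003, -1.0]]
wrist_force: [1.0, 0.9, 12.0]
opening: 0.611
52.13908333935011
-14 41:-1/-1 42:135/112 43:255/135 44:255/133 45:255/132 46:255/134 47:255/131 48:255/136 49:255/135 50:255/127 51:252/238 52:252/242 53:254/249 54:254/249 55:254/249 56:254/249 57:254/247 58:251/238 59:246/226 60:158/133 61:159/115 62:255/138 63:255/134 64:255/134 65:255/136 66:255/137 67:255/136
0 41:-1/-1 42:139/118 43:197/162 44:188/155 45:191/156 46:191/157 47:166/119 48:197/87 49:194/86 50:213/92 51:251/236 52:252/241 53:254/250 54:254/250 55:254/250 56:254/250 57:254/249 58:251/237 59:245/224 60:165/134 61:144/115 62:153/123 63:150/121 64:152/121 65:220/192 66:255/252 67:255/251
```

The pad stays put while the jaw advances 2 mm, so the jar is seated. Another 5 mm to go, for about 10 mm of spring.

```bash
python3 -m inch '[0,0,0,0,51,0,0,0,0,50,0,0,0,0,49,0,0,0,0,48,0,0,0,0,47.2,0,0,0,0,47.2,0,0,0,0,47.2,0,0,0,0,47.2]' && python3 - <<'E'
from h import *
rep();s=snap('side')
# jar verticality in side: dark cap mask and green cap-top centroid
f=s['frame'];hs=cv2.cvtColor(f,cv2.COLOR_RGB2HSV);m=cv2.inRange(hs,(45,90,60),(85,255,255))
m2=np.zeros_like(m);m2[160:200,295:330]=m[160:200,295:330]
ys,xs=np.nonzero(m2);print(len(xs),xs.mean() if len(xs) else 0,ys.mean() if len(ys) else 0)
b=proj(s,[*SEAT,.065]);t=proj(s,[*SEAT,.17]);print(b,t)
r=f[178,295:335].max(1);print('row178 dark cols',295+np.flatnonzero(r<60))
E
```

```text
time_s: 17.15
tcp_pos: [0.4745, 0.0522, 0.1394]
orientation: [[-0.168, 0.986, 0.003], [0.986, 0.168, 0.0], [-0.0, 0.003, -1.0]]
wrist_force: [-1.3, 1.1, 18.1]
opening: 0.55
47.359877152031004
-14 41:-1/-1 42:128/109 43:255/135 44:255/131 45:255/134 46:255/134 47:237/145 48:249/234 49:255/251 50:254/248 51:254/248 52:254/248 53:254/249 54:252/242 55:247/228 56:189/157 57:143/118 58:168/122 59:255/139 60:255/135 61:255/138 62:255/135 63:255/131 64:255/134 65:255/135 66:255/135 67:255/133
0 41:-1/-1 42:139/116 43:194/162 44:189/156 45:188/157 46:191/160 47:168/138 48:250/235 49:203/184 50:254/249 51:254/250 52:254/249 53:254/250 54:252/243 55:247/229 56:216/185 57:150/121 58:156/127 59:153/123 60:153/125 61:152/124 62:150/118 63:252/244 64:255/252 65:255/251 66:255/251 67:255/251
5 308.0 174.2
(np.float64(311.59341481116337), np.float64(210.54928816882617)) (np.float64(311.16970136710415), np.float64(173.21111858847485))
row178 dark cols [305 306 308 313 314 315 316 318 319]
```

The gap is now about 5 mm against 14 mm free, so roughly 9 mm of spring (8 N). The jar cap is at column 312, over the post (311.5). Handing in while still squeezing.

```bash
python3 -c "from rig import ctrl;print(ctrl.hand_in())"
```

```text
the job is handed in; nothing more can be done
None
```

I stood the black-capped jar on the post, let go, and pumped the red paddles until the rubber jaw pressed it into the V. I handed in at about 17 s, still squeezing; no verdict was reported.

**Pumping:** it took three full squeezes plus a final one in small steps.

**Last checks:**
- **Springs:** pressed in about 9 mm, about half their travel, which works out to about 8 N on the jar. I judged this from the wrist camera: the gap from pad to jaw plate was about 5 mm, against 14 mm when free.
- **Pad:** it stayed still over the last 5 to 6 mm of jaw advance, so the jar was seated against the V.
- **Paddles:** held at 47.4 mm, squeezed about 14.6 mm.
- **Jar:** in the side view its cap was over the post, at column 312 against a predicted 311.

**Less certain:**
- I have no direct force reading between pad and jar, or between fingers and paddles; those come from the camera and the gripper opening.
- The last side-view check matched only 5 pixels of the cap's green top, off-centre at column 308, so it says little about tilt. I relied on the cap's dark columns instead.
- I did not measure the dropper bottles or jigger again at the end. In the last side view, before the final pumps, they looked in place.

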